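# Clamp the re-glued logger case with the trigger clamp

## Robot

A 6-joint arm with a two-finger parallel gripper is mounted at the origin on a cart in front of the work surface, level with it; the furniture and walls round the work are solid. World frame = base frame: x ahead of the robot, y to its left, z up, the work surface at z = 0. Lengths are in m, angles in rad, forces in N, time in s.
With the tool pointing down it reaches from about 0.35 to 0.95 m from the base axis. Payload 17.4 kg.
Tool frame: the origin (TCP) lies on the centre line of the jaws, within the pads' length; the fingertips stand 11 mm ahead of it and the grasp point (between the pads) lies 8 mm behind it (robot.nose_length is the distance from the TCP to the fingertips, in m); z points along the fingers, y is the line along which they close (so a half turn about z gives the same grasp; the last joint's range is limited). The gripper opens to 93 mm and grips with 3 to 60 N. Pads are 15 mm wide; open, the fingers measure 128 mm over their backs; the gripper's body (75 mm by 188 mm) begins 65 mm behind the grasp point.
Start: joints at [-1.366, 0.116, 1.442, -0, 1.584, -0.038], TCP at [0.162, -0.655, 0.23] pointing down, gripper open.
Joint ranges: [-2.83, 2.83], [-0.83, 2.19], [0.07, 2.5], [-1.14, 4.28], [0.01, 3], [-2.97, 2.97]. Speed limits (rad/s): [1.89, 1.89, 2.22, 3.14, 3.14, 3.14].

## Interface

Orientations are given as a 3x3 rotation matrix whose columns are the frame's x, y, z axes.
In Python, from rig import read_state, vision, workorder, models, robot gives the robot as it stands.
- The arm moves only by the tool drive_tool, never from a script. Its argument "steps" is a list of rows, each a list of 2 entries, a list of its own where there are three numbers: the shift along the world's x, y, z in m, then the turn about the world's z in rad. A call has 1 to 12 rows; each row is the pose to reach, as a shift and turn from the pose commanded when the call began; what a row does not reach only later rows make up. A row lasts 1/12 s, in which the tool goes at most 41.7 mm and 7.16 degrees, less where a joint would pass 70% of its speed; a pose out of reach is approached as far as the arm can. A call with a gripper value outside its range is refused whole. "gripper" is the opening, from 0 (shut) to 1 (fully open), set as the call begins (left out, the last holds). The fingers move at their own pace and stop on an object; the grip force is fixed at half the most. Time passes only in rows, so rows that repeat a pose let the fingers close. It gives the time, the measured TCP pose, the force, the opening and the grip force at its end, in the units of the state.
- read_state(): the state, without advancing time (a new reading comes with each control period).
- vision.camera(name): name is "scene" or "top" or "wrist"; returns (picture, depth): 480x640x3 uint8, blue, green, red; 480x640 float32, m along the optical axis (not along the pixel's ray), 0 where there is no reading.
- vision.get_calibration(name): a dict with "K" (3x3 intrinsics, pixels), "dist_coeffs" ([k1, k2, p1, p2, k3] as OpenCV has them; the pictures are not rectified), "camera_from_world" (4x4, takes a point from world to camera coordinates); the wrist camera has in their place "mount" (4x4, takes a point from camera to tool coordinates, whose origin is the TCP and whose axes are the flange's). Camera axes: x right, y down, z forward; pixel columns grow to the right and rows downward; lengths in m; the calibration is good to about 2 mm. A picture is of the moment at which its call begins: read the wrist's pose just before it. get_calibration takes no time and is no camera call.
- workorder.finish_job(): hands the job in; it is judged then, once.
Trained networks look in the newest picture that a camera, given by its name, has taken for a name from the list of things; names that differ only in an ending like _2 or _b are one class to them, and where a whole thing is asked for, a point or a joint stands for the part that bears it (a point fixed in the world has none). Each returns a list of dicts, best first, with "confidence" (0 to 1); they miss things now and then, are a little off and sometimes report something else, mostly with a low value. They report only what shows in the picture. A call takes as long as a camera call. They do not tell look-alikes from the thing itself.
- models.boxes_of(target, camera): "box" ([centre column, centre row, width, height] in pixels, round what is visible of it).
The state is a dict: "t": time; "q": joint angles; "dq": joint speeds; "tau": joint torques, N m; "tcp_pos": TCP position; "ee_rot": TCP orientation; "contact_force": force on the tool from outside, world axes, zero at the start; "moment": the same for the moment, N m; "finger_gap": finger opening in m; "grasp_force": force on a finger pad.
Only numpy, scipy, OpenCV 4.12 (cv2) and the standard library are available. Lean on these libraries where they do the work, as an engineer would, in place of code of your own. Each camera call takes 0.05 s, during which the arm holds its last target. There are 200 camera calls.

## Task

The case of the white data logger has just been glued and lies on the bed of the blue trigger clamp. Slide the orange transport lock fully out to its stop, then pump the red trigger until the moving jaw presses the logger against the fixed jaw and its yellow-backed spring pad is pushed about half-way into the jaw; never push the pad all the way in. Finish while holding the trigger squeezed so that the pressure stays; move the jaw only by the trigger, do not touch the logger, and leave the vial, the marker and the plaster roll where they are.

Things in the scene. Friction and masses are not known exactly. Their poses are not given: they have to be found in the camera images.
- clamp_mid (a point): blue bench clamp fixed to the table, base 280 x 100 x 12 mm; point on the bed's top, on the centre line, 102 mm from the fixed jaw's end. Axes: x from the fixed jaw towards the trigger, y across, away from the lock knob, z up. A black palm rest, top 72 mm above the table, stands 55 mm in front of the trigger at rest. The low toothed bar reaches up to 206 mm from this point.
- fixed_face (a point): middle of the fixed jaw's rubber face, which looks along +x; face 60 mm wide, jaw top 46 mm above the table. Axes as clamp_mid.
- pad_face (a point): middle of the front face of the moving jaw's spring pad (black rubber with a yellow back, 50 mm wide, 26 mm tall), which faces the fixed jaw. The grey jaw behind it is 60 mm wide, its top 50 mm above the table. Axes as clamp_mid.
- jaw (a joint): how far the jaw with its toothed bar has been moved towards the fixed jaw, in m (0 to 0.060). The trigger drives it forward only; with the trigger let go it is held by friction alone (about 3 N), so any pressure above that is lost.
- pad (a joint): how far the spring pad is pushed into the moving jaw, in m: 0 out, 0.012 fully in; spring 1.5 N per mm. Half-way (0.006) is 9 N on the logger.
- trigger (a joint): travel of the red trigger, in m: 0 at rest, 0.020 at its stop, moving along the clamp's -x (towards the palm rest and the jaws). A spring returns it (4 N at rest, 7 N at the stop); pulling takes 7 to 20 N in all. While pulled it carries the jaw along one to one, after up to 6 mm of lost motion in each stroke (teeth 6 mm apart); on the way back the jaw stays. Takes several strokes. Blocked until the lock is out.
- trigger_grip (a point): point to grip or push on the red upright trigger paddle: 12 mm thick along the clamp's x, 26 mm wide across, its top 125 mm above the table (20 mm above this point), free sides down to 64 mm above the table (the grey carriage below it is 46 mm across). It slides level and does not tilt. Axes as clamp_mid.
- lock (a joint): travel of the transport lock, in m: slides along the clamp's -y (away from the clamp's centre line) to its end stop at 0.024; starts at 0 to 0.008; friction about 2 N. The trigger comes free above 0.020.
- lock_grip (a point): point to grip on the orange lock knob, 20 mm along the clamp's x and 14 mm across; its top is 78 mm above the table (12 mm above this point), free sides down to 47 mm above the table. Axes as clamp_mid.
- logger_mid (a point): white data logger, 92 x 58 x 20 mm, loose, lying on the bed between the jaws with its 58 mm across them; point at its centre, half-way up. Its x axis runs along the 92 mm.
- vial_3_mid (a point): amber vial with a blue cap, 23 mm across, 58 mm tall, standing loose beside the clamp; point at its centre. Leave alone.
- marker_mid (a point): grey marker with a red cap, 18 x 137 x 18 mm, lying loose beside the clamp; point at its centre. Leave alone.
- plaster_roll_mid (a point): white roll of plaster, 45 mm across, 30 mm tall, loose beside the clamp; point at its centre. Leave alone.
There are look-alikes about, which are no part of the job. Leave any pink or turquoise look-alike of the part that bears logger_mid alone.

How it is judged:
On the way, in this order (a step that is already met when the one before it is completed fails the run):
1. the transport lock is out at its stop (value of joint lock above 0.0215 m), for 0.2 s.
2. the spring pad touches the logger and begins to give (contact force between pad and logger above 0.5 N and value of joint pad above 0.0008 m), for 0.1 s.
At the end, for the whole second after the job is handed in: Lock within 2.5 mm of its stop; fingers hold the trigger pulled over 1 mm with over 2 N; logger flat and still on the bed, pressed by the pad (4 to 16 N) against the fixed jaw (over 4 N); pad 3.5 to 9 mm in; vial, marker and plaster roll within 20 mm of their starts (value of joint lock above 0.0215 m and value of joint pad between 0.0035 and 0.009 m and contact force between pad and logger between 4 and 16 N and contact force between fixed_jaw and logger above 4 N and contact force between the fingers and trigger above 2 N and value of joint trigger above 0.001 m and angle between logger's own z axis and vertical below 0.1 rad and linear speed of logger below 0.01 m/s and height (world z) of logger_mid below 0.03 m and distance of each of vial_3_mid, marker_mid, plaster_roll_mid from where it was at the start of the episode below 0.02 m); the arm keeps its last pose, push and grip.
It fails at once if the spring pad is pushed all the way in (value of joint pad above 0.0112 m).
It fails at once if the robot pushes the jaw or its pad itself (contact force between the arm and jaw above 1 N).
It fails at once if the robot's fingers push the jaw or its pad (contact force between the fingers and jaw above 1 N).
It fails at once if the robot touches the logger (contact force between any of the arm, the fingers and logger above 0.5 N).
It fails at once if a bystander is disturbed (distance of any of vial_3_mid, marker_mid, plaster_roll_mid from where it was at the start of the episode above 0.02 m).
It also fails if it takes over 42 s, if anything falls off the work surface, if the arm or the gripper's body presses on something with over 40 N, if the wrist force passes 120 N, or if a joint passes its speed limit or range.

## Working session

There is one attempt and no reset: what is moved stays moved. The work goes in short steps, Python scripts to look and compute and a tool call to move; the robot and the scene stay as the last step left them, time stands still between calls to the robot, and variables do not carry over. Pictures are saved under pics/ and viewed, at most 10 in all, crops included, and the job is handed in when it is done.

Besides the shell and the picture viewer there is one more tool, called after ">>>" in YAML: its name, and indented under it one key for each argument. drive_tool: Moves the arm, as the interface text tells. Its arguments: {"type":"object","properties":{"steps":{"type":"array"},"gripper":{"type":"number"}},"required":["steps"]}

```bash
ls; mkdir -p pics; cat > h.py <<'E'
import numpy as np, cv2
from rig import read_state, vision, workorder, models, robot
def cal(name):
    c=vision.get_calibration(name); K=np.array(c["K"]); d=np.array(c["dist_coeffs"])
    if "camera_from_world" in c: T=np.linalg.inv(np.array(c["camera_from_world"]))
    else:
        s=read_state(); W=np.eye(4); W[:3,:3]=s["ee_rot"]; W[:3,3]=s["tcp_pos"]; T=W@np.array(c["mount"])
    return K,d,T
def cloud(name,path=None):
    K,d,T=cal(name); im,de=vision.camera(name)
    if path: cv2.imwrite(path,im)
    v,u=np.mgrid[0:480,0:640]
    p=cv2.undistortPoints(np.stack([u.ravel(),v.ravel()],1).astype(np.float64)[:,None],K,d)[:,0]
    z=de.ravel(); P=np.c_[p*z[:,None],z]@T[:3,:3].T+T[:3,3]
    P[z==0]=np.nan
    return im,P.reshape(480,640,3)
E
python3 - <<'E'
from h import *
for n in ["top","scene"]:
    im,P=cloud(n,f"pics/{n}0.png"); np.save(f"{n}P.npy",P)
    for t in ["clamp_mid","pad_face","trigger_grip","lock_grip","logger_mid","vial_3_mid","marker_mid","plaster_roll_mid"]:
        for b in models.boxes_of(t,n)[:3]:
            c=np.array(b["box"]); print(n,t,c.round(),round(b["confidence"],2),P[int(c[1]),int(c[0])].round(3))
E
```

```text
pics
top clamp_mid [325. 225. 150.  75.] 0.84 [0.585 0.072 0.038]
top pad_face [313. 208.   5.  32.] 0.42 [0.617 0.098 0.039]
top trigger_grip [368. 214.  22.  33.] 0.62 [ 0.606 -0.015  0.051]
top lock_grip [364. 236.  15.  25.] 0.54 [ 0.563 -0.005  0.048]
top logger_mid [279. 206.  28.  43.] 0.95 [0.621 0.169 0.03 ]
top logger_mid [321. 343.  42.  32.] 0.7 [0.345 0.074 0.017]
top logger_mid [253. 309.  34.  45.] 0.65 [0.408 0.218 0.019]
top vial_3_mid [299. 161.  10.  12.] 0.57 [0.713 0.129 0.056]
top marker_mid [357. 173.  66.  15.] 0.92 [0.698 0.007 0.011]
top plaster_roll_mid [286. 257.  19.  24.] 0.65 [ 0.518  0.153 -0.003]
scene clamp_mid [305. 255. 152. 161.] 0.66 [0.594 0.089 0.042]
scene pad_face [291. 262.  28.  12.] 0.72 [0.61  0.106 0.036]
scene trigger_grip [324. 202.  41.  44.] 0.97 [ 0.607 -0.016  0.078]
scene trigger_grip [344. 229.  31.  30.] 0.26 [ 0.574 -0.031  0.011]
scene lock_grip [346. 230.  33.  28.] 0.98 [ 0.557 -0.004  0.039]
scene logger_mid [448. 309.  48.  55.] 0.94 [0.343 0.086 0.019]
scene logger_mid [267. 292.  62.  49.] 0.7 [0.616 0.18  0.031]
scene logger_mid [380. 365.  72.  53.] 0.7 [0.404 0.228 0.018]
scene vial_3_mid [229. 258.  18.  34.] 0.73 [0.711 0.141 0.037]
scene marker_mid [271. 225.  44.  48.] 0.95 [0.702 0.018 0.017]
scene marker_mid [308. 237.  57.  66.] 0.46 [0.603 0.054 0.053]
scene plaster_roll_mid [332. 306.  28.  33.] 0.98 [0.519 0.143 0.003]
```

```bash
python3 - <<'E'
import cv2
a=cv2.imread("pics/top0.png")[140:280,230:430]; b=cv2.imread("pics/scene0.png")[160:360,200:460]
cv2.imwrite("pics/a.png",cv2.resize(a,(800,560),interpolation=2)); cv2.imwrite("pics/b.png",cv2.resize(b,(780,600),interpolation=2))
E
```

```text
(no output)
```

View pics/a.png

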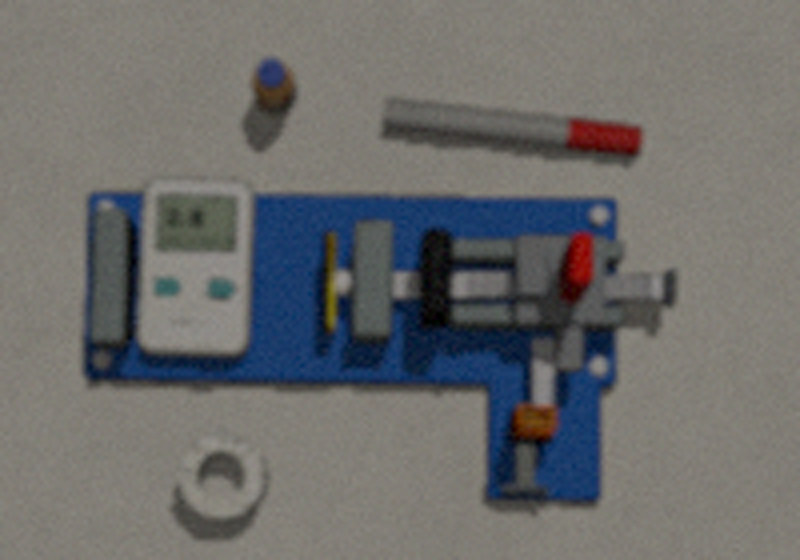

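View pics/b.png

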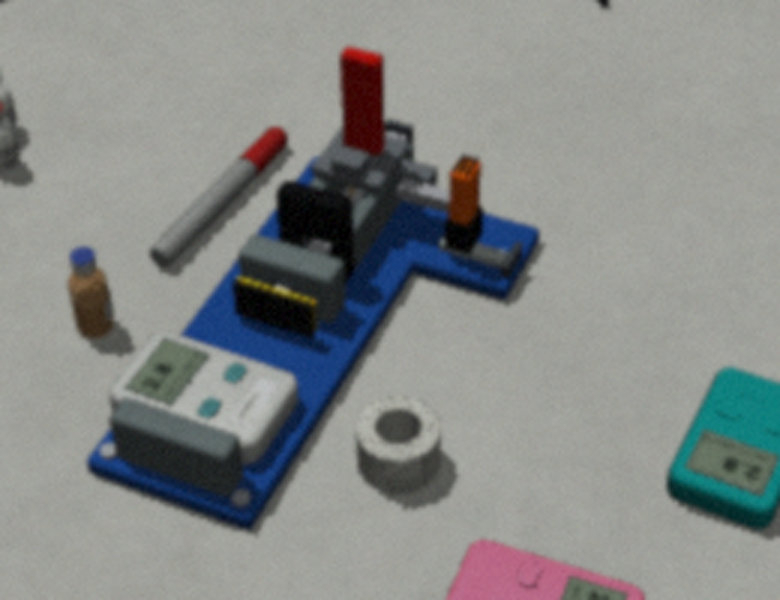

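The top view shows the white logger on the bed at (279,206) in the full image. It is the only white one and lies between the jaws, while pink and turquoise look-alikes lie off the clamp. The red trigger paddle is near (374,205) and the orange knob near (364,245). The marker's red cap is a separate object at (381,174).

```bash
python3 - <<'E'
from h import *
for n in ["top","scene"]:
    im=cv2.imread(f"pics/{n}0.png"); P=np.load(f"{n}P.npy"); h=cv2.cvtColor(cv2.GaussianBlur(im,(3,3),0),cv2.COLOR_BGR2HSV).astype(int)
    H,S,V=h[...,0],h[...,1],h[...,2]
    inb=(P[...,0]>.45)&(P[...,0]<.66)&(P[...,1]>-.1)&(P[...,1]<.25)
    red=inb&((H<5)|(H>172))&(S>150)&(V>60); org=inb&(H>=6)&(H<16)&(S>150)&(V>60)
    blue=inb&(H>100)&(H<125)&(S>130)&(V>40)&(abs(P[...,2]-.012)<.012)
    yel=inb&(H>=20)&(H<35)&(S>130)
    for nm,m in [("red",red),("org",org),("yel",yel)]:
        q=P[m]; print(n,nm,len(q),np.nanpercentile(q,[2,10,50,90,98],axis=0).round(3).tolist())
    q=P[blue]; r=cv2.minAreaRect(q[(q[:,0]>.57)][:,:2].astype(np.float32)); print("blue",r,np.median(q[:,2]))
    np_=P[(P[...,0]>.4)&(P[...,0]<.5)&(P[...,1]<0)]; print("tablez",np.nanmedian(np_[:,2]))
    # white logger / blue edges
    q=q[np.argsort(q[:,0])]; print(np.percentile(q,[.5,99.5],axis=0).round(3).tolist())
    K,d,T=cal(n); print("cam",T[:3,3].round(3))
print(read_state()["ee_rot"]); print(vision.get_calibration("wrist")["mount"],vision.get_calibration("wrist")["K"])
E
```

```text
top red 73 [[0.603, -0.027, 0.117], [0.604, -0.026, 0.119], [0.614, -0.022, 0.124], [0.623, -0.017, 0.126], [0.625, -0.017, 0.129]]
top org 48 [[0.535, -0.012, 0.061], [0.535, -0.011, 0.065], [0.539, -0.004, 0.076], [0.546, 0.003, 0.079], [0.546, 0.004, 0.082]]
top yel 34 [[0.591, 0.098, 0.01], [0.596, 0.098, 0.011], [0.606, 0.1, 0.04], [0.625, 0.101, 0.044], [0.632, 0.102, 0.046]]
blue ((0.6150020360946655, 0.08884450793266296), (0.0899156779050827, 0.27300402522087097), 0.003853683127090335) 0.01088260588581913
tablez -0.0006750979307758032
[[0.508, -0.045, 0.004], [0.66, 0.213, 0.018]]
cam [0.432 0.071 1.28 ]
scene red 372 [[0.602, -0.022, 0.059], [0.603, -0.019, 0.065], [0.611, -0.017, 0.096], [0.621, -0.015, 0.122], [0.623, -0.014, 0.124]]
scene org 151 [[0.534, -0.008, 0.043], [0.534, -0.005, 0.047], [0.538, 0.004, 0.063], [0.543, 0.006, 0.077], [0.544, 0.006, 0.078]]
scene yel 101 [[0.588, 0.087, 0.029], [0.591, 0.089, 0.031], [0.608, 0.101, 0.04], [0.63, 0.104, 0.042], [0.633, 0.105, 0.043]]
blue ((0.614952564239502, 0.09911160171031952), (0.08989345282316208, 0.2655809223651886), 0.0144821647554636) 0.010664479310484087
tablez -0.001625119753177251
[[0.505, -0.037, 0.004], [0.659, 0.231, 0.017]]
cam [0.27  0.673 0.686]
[[ 9.70665850e-01  2.40432541e-01 -2.28230980e-05]
 [ 2.40432542e-01 -9.70665849e-01  4.15381991e-05]
 [-1.21664670e-05 -4.58071268e-05 -9.99999999e-01]]
[[-6.66977060e-05 -9.67437577e-01 -2.53109718e-01  7.09013941e-02]
 [ 9.99999873e-01  6.20773361e-05 -5.00785375e-04  2.17394240e-04]
 [ 5.00190967e-04 -2.53109719e-01  9.67437450e-01 -1.54858568e-01]
 [ 0.00000000e+00  0.00000000e+00  0.00000000e+00  1.00000000e+00]] [[393.18932608   0.         312.69580821]
 [  0.         393.18932608 241.01862894]
 [  0.           0.           1.        ]]
```

>>> drive_tool:
  steps:
    - [[0.03,0.06,0],-0.02]
    - [[0.06,0.12,0],-0.04]
    - [[0.09,0.17,0],-0.07]
    - [[0.12,0.22,0],-0.09]
    - [[0.15,0.27,0],-0.12]
    - [[0.18,0.32,0],-0.15]
    - [[0.21,0.37,0],-0.17]
    - [[0.24,0.42,0],-0.19]
    - [[0.27,0.47,0],-0.21]
    - [[0.3,0.52,0],-0.23]
    - [[0.32,0.57,0],-0.243]
    - [[0.34,0.61,0],-0.243]
  gripper: 0.5

```text
t: 1.9
tcp_pos: [0.4083, -0.218, 0.23]
ee_rot: [[1.0, -0.001, 0.001], [-0.001, -1.0, -0.0], [0.001, 0.0, -1.0]]
contact_force: [1.7, -0.7, -1.0]
finger_gap: 0.0468
grasp_force: 0.0
```

>>> drive_tool:
  steps:
    - [[0.02,0.04,-0.005],0]
    - [[0.04,0.08,-0.01],0]
    - [[0.06,0.12,-0.02],0]
    - [[0.08,0.16,-0.03],0]
    - [[0.1,0.2,-0.03],0]
    - [[0.1,0.2,-0.03],0]
    - [[0.1,0.2,-0.03],0]
    - [[0.1,0.2,-0.03],0]

```text
t: 2.57
tcp_pos: [0.508, -0.0191, 0.1995]
ee_rot: [[1.0, 0.002, -0.001], [0.002, -1.0, -0.0], [-0.001, 0.0, -1.0]]
contact_force: [-1.5, -0.1, -1.0]
finger_gap: 0.0467
grasp_force: 0.0
```

```bash
python3 - <<'E'
from h import *
im,P=cloud("wrist","pics/w1.png"); np.save("w1.npy",P)
s=read_state(); print(s["t"],s["tcp_pos"])
h=cv2.cvtColor(cv2.GaussianBlur(im,(3,3),0),cv2.COLOR_BGR2HSV).astype(int); H,S,V=h[...,0],h[...,1],h[...,2]
inb=(P[...,0]>.45)&(P[...,0]<.66)&(P[...,1]>-.1)&(P[...,1]<.25)
for nm,m in [("red",((H<5)|(H>172))&(S>150)&(V>50)),("org",(H>=6)&(H<16)&(S>150)&(V>50)),("yel",(H>=20)&(H<35)&(S>130)),("blueTop",(H>100)&(H<125)&(S>130)&(abs(P[...,2]-.012)<.006))]:
    q=P[m&inb]; print(nm,len(q),np.nanpercentile(q,[2,10,50,90,98],axis=0).round(4).tolist())
    if nm in("red","org"):
        t=q[q[:,2]>np.nanpercentile(q[:,2],98)-.012]; print(" top",cv2.minAreaRect(t[:,:2].astype(np.float32)))
E
```

```text
2.6167 [ 0.50773518 -0.01992574  0.19965553]
red 864 [[0.604, -0.0272, 0.1217], [0.606, -0.0261, 0.123], [0.6155, -0.0222, 0.1243], [0.6249, -0.0184, 0.1254], [0.6272, -0.0173, 0.1261]]
 top ((0.6157131195068359, -0.022300465032458305), (0.02445514127612114, 0.0100411931052804), 0.05934271961450577)
org 200 [[0.5391, -0.0141, 0.0744], [0.54, -0.0134, 0.0753], [0.5445, -0.0057, 0.0773], [0.5488, 0.0021, 0.0784], [0.5489, 0.0034, 0.079]]
 top ((0.5436652898788452, -0.005352357402443886), (0.01769150421023369, 0.011453477665781975), 89.06903839111328)
yel 11850 [[0.53, -0.0694, 0.0431], [0.5304, -0.064, 0.2919], [0.5311, -0.0429, 0.3005], [0.5357, 0.0052, 0.3034], [0.5914, 0.0977, 0.3042]]
blueTop 16114 [[0.5165, -0.0434, 0.0102], [0.548, -0.0312, 0.0108], [0.5856, 0.0547, 0.0118], [0.6548, 0.1405, 0.0128], [0.659, 0.2089, 0.0134]]
```

View pics/w1.png

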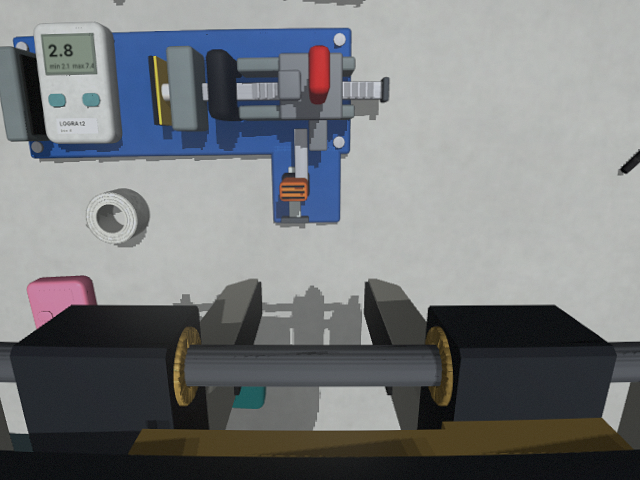

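Wrist view: the red paddle is at (319,73) and the orange knob at (294,189). The clamp's x axis runs along world -y with under 0.02 rad of yaw. I'll grip the knob at about (0.542, -0.005).

>>> drive_tool:
  steps:
    - [[0.02,0.008,-0.02],0]
    - [[0.034,0.0145,-0.05],0]
    - [[0.034,0.0145,-0.08],0]
    - [[0.034,0.0145,-0.11],0]
    - [[0.034,0.0145,-0.13],0]
    - [[0.034,0.0145,-0.137],0]
    - [[0.034,0.0145,-0.137],0]
    - [[0.034,0.0145,-0.137],0]

```text
t: 3.28
tcp_pos: [0.5422, -0.0062, 0.0639]
ee_rot: [[1.0, -0.001, 0.001], [-0.001, -1.0, -0.0], [0.001, 0.0, -1.0]]
contact_force: [-0.0, 0.2, 1.0]
finger_gap: 0.0464
grasp_force: 0.0
```

>>> drive_tool:
  steps:
    - [[0,0,0],0]
    - [[0,0,0],0]
    - [[0,0,0],0]
    - [[0,0,0],0]
    - [[0,0,0],0]
    - [[0,0,0],0]
  gripper: 0.1

```text
t: 3.78
tcp_pos: [0.542, -0.0049, 0.0632]
ee_rot: [[1.0, 0.0, 0.001], [0.0, -1.0, 0.001], [0.001, -0.001, -1.0]]
contact_force: [-1.0, 4.1, 4.0]
finger_gap: 0.0199
grasp_force: 30.0
```

Gripped (gap 19.9 mm). Pull along world -x.

>>> drive_tool:
  steps:
    - [[-0.003,0,0],0]
    - [[-0.006,0,0],0]
    - [[-0.009,0,0],0]
    - [[-0.012,0,0],0]
    - [[-0.015,0,0],0]
    - [[-0.016,0,0],0]

```text
t: 4.28
tcp_pos: [0.526, -0.0051, 0.0632]
ee_rot: [[1.0, 0.0, 0.001], [0.0, -1.0, 0.0], [0.001, -0.0, -1.0]]
contact_force: [1.8, 5.8, 3.8]
finger_gap: 0.0196
grasp_force: 30.0
```

>>> drive_tool:
  steps:
    - [[-0.002,0,0],0]
    - [[-0.004,0,0],0]
    - [[-0.004,0,0],0]

```text
t: 4.53
tcp_pos: [0.522, -0.0051, 0.0631]
ee_rot: [[1.0, 0.0, 0.001], [0.0, -1.0, 0.0], [0.001, -0.0, -1.0]]
contact_force: [-0.3, 4.0, 5.8]
finger_gap: 0.0198
grasp_force: 30.0
```

>>> drive_tool:
  steps:
    - [[-0.002,0,0],0]
    - [[-0.004,0,0],0]
    - [[-0.004,0,0],0]

```text
t: 4.78
tcp_pos: [0.5206, -0.0049, 0.0634]
ee_rot: [[1.0, -0.0, 0.008], [-0.0, -1.0, 0.001], [0.008, -0.001, -1.0]]
contact_force: [28.4, 7.5, -9.7]
finger_gap: 0.0198
grasp_force: 30.0
```

The knob is at its stop (28 N). Hold, release and rise.

>>> drive_tool:
  steps:
    - [[0.001,0,0],0]
    - [[0.002,0,0],0]
    - [[0.002,0,0],0]

```text
t: 5.03
tcp_pos: [0.521, -0.0051, 0.0632]
ee_rot: [[1.0, -0.0, 0.003], [-0.0, -1.0, 0.001], [0.003, -0.001, -1.0]]
contact_force: [8.0, 5.7, 1.3]
finger_gap: 0.0196
grasp_force: 30.0
```

>>> drive_tool:
  steps:
    - [[0.0,0,0],0]
    - [[0,0,0],0]
    - [[0,0,0],0]
    - [[0,0,0.03],0]
    - [[0,0,0.06],0]
    - [[0,0,0.1],0]
    - [[0,0,0.12],0]
    - [[0,0,0.12],0]
  gripper: 0.5

```text
t: 5.7
tcp_pos: [0.5212, -0.0056, 0.1877]
ee_rot: [[1.0, -0.0, 0.006], [-0.0, -1.0, -0.001], [0.006, 0.001, -1.0]]
contact_force: [0.1, 0.3, 0.5]
finger_gap: 0.0464
grasp_force: 0.0
```

```bash
python3 - <<'E'
from h import *
im,P=cloud("wrist","pics/w2.png"); s=read_state(); print(s["t"],s["tcp_pos"])
h=cv2.cvtColor(cv2.GaussianBlur(im,(3,3),0),cv2.COLOR_BGR2HSV).astype(int); H,S,V=h[...,0],h[...,1],h[...,2]
inb=(P[...,0]>.45)&(P[...,0]<.66)&(P[...,1]>-.1)&(P[...,1]<.25)
for nm,m in [("red",((H<5)|(H>172))&(S>150)&(V>50)),("org",(H>=6)&(H<16)&(S>150)&(V>50))]:
    q=P[m&inb]; print(nm,len(q),np.nanpercentile(q,[2,10,50,90,98],axis=0).round(4).tolist())
E
```

```text
5.75 [ 0.52052442 -0.0055912   0.18486154]
red 959 [[0.6038, -0.027, 0.1215], [0.6062, -0.0258, 0.1227], [0.6154, -0.0216, 0.1242], [0.6248, -0.0174, 0.1253], [0.6269, -0.0165, 0.1259]]
org 199 [[0.519, -0.0135, 0.0745], [0.5193, -0.0127, 0.0752], [0.5243, -0.0058, 0.0775], [0.5281, 0.0021, 0.0785], [0.5285, 0.0039, 0.079]]
```

>>> drive_tool:
  steps:
    - [[0.035,-0.006,0],0]
    - [[0.07,-0.012,0],0]
    - [[0.0945,-0.0165,0],0]
    - [[0.0945,-0.0165,0],0]
    - [[0.0945,-0.0165,-0.03],0]
    - [[0.0945,-0.0165,-0.06],0]
    - [[0.0945,-0.0165,-0.08],0]
    - [[0.0945,-0.0165,-0.086],0]
    - [[0.0945,-0.0165,-0.086],0]
    - [[0.0945,-0.0165,-0.086],0]

```text
t: 6.58
tcp_pos: [0.6143, -0.0219, 0.0971]
ee_rot: [[1.0, -0.0, -0.0], [-0.0, -1.0, -0.0], [-0.0, 0.0, -1.0]]
contact_force: [-0.7, 0.1, 1.5]
finger_gap: 0.0464
grasp_force: 0.0
```

>>> drive_tool:
  steps:
    - [[0,0,0],0]
    - [[0,0,0],0]
    - [[0,0,0],0]
    - [[0,0,0],0]
    - [[0,0,0],0]
    - [[0,0,0],0]
    - [[0,0,0],0]
  gripper: 0.05

```text
t: 7.17
tcp_pos: [0.6144, -0.0221, 0.0969]
ee_rot: [[1.0, -0.0, 0.0], [-0.0, -1.0, -0.0], [0.0, 0.0, -1.0]]
contact_force: [0.1, -2.6, 1.4]
finger_gap: 0.0119
grasp_force: 30.0
```

```bash
python3 - <<'E'
from h import *
P=np.load("w1.npy")
for u in list(range(4,215,5)): print(u,P[95,u].round(3).tolist(),end="; ")
im,Q=cloud("top"); 
print("\ntop")
for u in range(250,345,3): print(u,Q[210,u].round(3).tolist(),im[210,u].tolist(),end="; ")
E
```

```text
4 [0.613, 0.218, 0.044]; 9 [0.613, 0.214, 0.045]; 14 [0.613, 0.209, 0.046]; 19 [0.613, 0.205, 0.046]; 24 [0.613, 0.204, 0.041]; 29 [0.613, 0.203, 0.037]; 34 [0.614, 0.203, 0.031]; 39 [0.614, 0.202, 0.027]; 44 [0.614, 0.196, 0.03]; 49 [0.614, 0.19, 0.033]; 54 [0.613, 0.185, 0.034]; 59 [0.614, 0.182, 0.032]; 64 [0.614, 0.179, 0.03]; 69 [0.613, 0.174, 0.031]; 74 [0.613, 0.171, 0.03]; 79 [0.613, 0.166, 0.032]; 84 [0.613, 0.162, 0.032]; 89 [0.613, 0.158, 0.031]; 94 [0.613, 0.153, 0.032]; 99 [0.613, 0.15, 0.03]; 104 [0.613, 0.146, 0.03]; 109 [0.613, 0.143, 0.029]; 114 [0.614, 0.141, 0.023]; 119 [0.615, 0.142, 0.013]; 124 [0.615, 0.139, 0.012]; 129 [0.615, 0.134, 0.012]; 134 [0.615, 0.13, 0.011]; 139 [0.615, 0.126, 0.011]; 144 [0.614, 0.121, 0.013]; 149 [0.614, 0.118, 0.011]; 154 [0.611, 0.102, 0.042]; 159 [0.611, 0.098, 0.041]; 164 [0.612, 0.096, 0.036]; 169 [0.611, 0.088, 0.048]; 174 [0.61, 0.084, 0.05]; 179 [0.61, 0.08, 0.05]; 184 [0.61, 0.076, 0.051]; 189 [0.61, 0.073, 0.048]; 194 [0.61, 0.069, 0.047]; 199 [0.611, 0.069, 0.036]; 204 [0.612, 0.067, 0.028]; 209 [0.608, 0.052, 0.071]; 214 
[... 647 characters left out ...]
0, 107]; 295 [0.616, 0.136, 0.012] [129, 71, 28]; 298 [0.617, 0.13, 0.008] [128, 73, 32]; 301 [0.617, 0.124, 0.007] [124, 69, 32]; 304 [0.617, 0.117, 0.009] [123, 75, 33]; 307 [0.617, 0.111, 0.011] [125, 70, 34]; 310 [0.612, 0.104, 0.042] [56, 31, 25]; 313 [0.613, 0.098, 0.037] [100, 147, 156]; 316 [0.614, 0.092, 0.036] [158, 162, 166]; 319 [0.613, 0.085, 0.041] [97, 98, 92]; 322 [0.612, 0.079, 0.052] [107, 110, 104]; 325 [0.612, 0.073, 0.051] [94, 98, 93]; 328 [0.588, 0.067, 0.213] [26, 23, 23]; 331 [0.588, 0.062, 0.214] [25, 23, 25]; 334 [0.588, 0.057, 0.214] [32, 38, 32]; 337 [0.588, 0.052, 0.216] [21, 19, 17]; 340 [0.565, 0.05, 0.375] [25, 22, 22]; 343 [0.553, 0.048, 0.455] [80, 82, 51];
```

>>> drive_tool:
  steps:
    - [[0,0.004,0],0]
    - [[0,0.008,0],0]
    - [[0,0.012,0],0]
    - [[0,0.016,0],0]
    - [[0,0.019,0],0]
    - [[0,0.019,0],0]
    - [[0,0.019,0],0]

```text
t: 7.8
tcp_pos: [0.6143, -0.0034, 0.0969]
ee_rot: [[1.0, -0.0, -0.0], [-0.0, -1.0, -0.001], [-0.0, 0.001, -1.0]]
contact_force: [-3.1, -7.0, 4.4]
finger_gap: 0.0119
grasp_force: 30.0
```

```bash
cat >> h.py <<'E'
def meas():
    out=[]
    for n in ["top","scene"]:
        im,P=cloud(n)
        h=cv2.cvtColor(cv2.GaussianBlur(im,(3,3),0),cv2.COLOR_BGR2HSV).astype(int)
        inb=(P[...,0]>.575)&(P[...,0]<.64)&(P[...,1]>.06)&(P[...,1]<.2)&(P[...,2]>.025)&(P[...,2]<.06)
        m=inb&(h[...,0]>=20)&(h[...,0]<35)&(h[...,1]>130)
        q=P[m]; out.append((n,len(q),np.nanpercentile(q[:,1],[10,50,90]).round(4).tolist()))
        j=P[(P[...,0]>.59)&(P[...,0]<.63)&(P[...,2]>.047)&(P[...,2]<.053)&(P[...,1]>.06)&(P[...,1]<.16)]
        if len(j): out.append(("jawtop",len(j),np.nanpercentile(j[:,1],[5,50,95]).round(4).tolist()))
    for o in out: print(*o)
    return im
E
python3 -c "
from h import *
meas(); print(read_state()['t'])"
```

```text
top 33 [0.116, 0.1176, 0.1184]
jawtop 97 [0.0924, 0.0997, 0.1055]
scene 95 [0.1061, 0.1187, 0.1219]
jawtop 182 [0.0885, 0.0978, 0.1059]
7.9
```

>>> drive_tool:
  steps:
    - [[0,-0.005,0],0]
    - [[0,-0.01,0],0]
    - [[0,-0.015,0],0]
    - [[0,-0.0185,0],0]
    - [[0,-0.0185,0],0]
    - [[0,-0.0185,0],0]

```text
t: 8.4
tcp_pos: [0.6145, -0.0216, 0.0969]
ee_rot: [[1.0, -0.001, 0.0], [-0.001, -1.0, -0.0], [0.0, 0.0, -1.0]]
contact_force: [-1.9, -4.2, 3.7]
finger_gap: 0.012
grasp_force: 30.0
```

>>> drive_tool:
  steps:
    - [[0,0.004,0],0]
    - [[0,0.008,0],0]
    - [[0,0.012,0],0]
    - [[0,0.016,0],0]
    - [[0,0.0185,0],0]
    - [[0,0.0185,0],0]
    - [[0,0.0185,0],0]

```text
t: 8.98
tcp_pos: [0.6143, -0.0031, 0.0968]
ee_rot: [[1.0, -0.0, -0.0], [-0.0, -1.0, -0.001], [-0.0, 0.001, -1.0]]
contact_force: [-3.2, -7.7, 5.4]
finger_gap: 0.0118
grasp_force: 30.0
```

```bash
python3 -c "
from h import *
meas(); print(read_state()['t'])"
```

```text
top 38 [0.1343, 0.136, 0.137]
jawtop 154 [0.1058, 0.114, 0.1239]
scene 98 [0.1249, 0.1371, 0.1401]
jawtop 185 [0.1071, 0.1159, 0.124]
9.0833
```

>>> drive_tool:
  steps:
    - [[0,-0.005,0],0]
    - [[0,-0.01,0],0]
    - [[0,-0.015,0],0]
    - [[0,-0.0185,0],0]
    - [[0,-0.0185,0],0]
    - [[0,-0.0185,0],0]

```text
t: 9.58
tcp_pos: [0.6145, -0.0215, 0.0969]
ee_rot: [[1.0, -0.0, 0.0], [-0.0, -1.0, -0.0], [0.0, 0.0, -1.0]]
contact_force: [-1.9, -3.8, 5.4]
finger_gap: 0.012
grasp_force: 30.0
```

>>> drive_tool:
  steps:
    - [[0,0.002,0],0]
    - [[0,0.003,0],0]
    - [[0,0.003,0],0]
    - [[0,0.003,0],0]

```text
t: 9.92
tcp_pos: [0.6144, -0.0186, 0.0969]
ee_rot: [[1.0, -0.0, 0.0], [-0.0, -1.0, -0.001], [0.0, 0.001, -1.0]]
contact_force: [-2.0, -6.7, 5.6]
finger_gap: 0.0118
grasp_force: 30.0
```

>>> drive_tool:
  steps:
    - [[0,0.001,0],0]
    - [[0,0.002,0],0]
    - [[0,0.002,0],0]
    - [[0,0.002,0],0]

```text
t: 10.25
tcp_pos: [0.6144, -0.0167, 0.0969]
ee_rot: [[1.0, -0.0, 0.0], [-0.0, -1.0, -0.001], [0.0, 0.001, -1.0]]
contact_force: [-2.5, -8.3, 6.1]
finger_gap: 0.0118
grasp_force: 30.0
```

```bash
python3 -c "
from h import *
meas(); print(read_state()['t'])"
```

```text
top 36 [0.138, 0.139, 0.1406]
jawtop 133 [0.11, 0.1194, 0.1277]
scene 96 [0.1299, 0.1405, 0.1437]
jawtop 193 [0.1109, 0.1199, 0.1283]
10.35
```

>>> drive_tool:
  steps:
    - [[0,0.001,0],0]
    - [[0,0.001,0],0]
    - [[0,0.001,0],0]

```text
t: 10.6
tcp_pos: [0.6144, -0.0158, 0.0969]
ee_rot: [[1.0, -0.0, 0.0], [-0.0, -1.0, -0.001], [0.0, 0.001, -1.0]]
contact_force: [-1.4, -8.5, 4.9]
finger_gap: 0.0117
grasp_force: 30.0
```

>>> drive_tool:
  steps:
    - [[0,0.001,0],0]
    - [[0,0.001,0],0]
    - [[0,0.001,0],0]

```text
t: 10.85
tcp_pos: [0.6144, -0.0149, 0.0969]
ee_rot: [[1.0, -0.0, 0.0], [-0.0, -1.0, -0.001], [0.0, 0.001, -1.0]]
contact_force: [-1.9, -9.5, 5.1]
finger_gap: 0.0118
grasp_force: 30.0
```

>>> drive_tool:
  steps:
    - [[0,0.001,0],0]
    - [[0,0.001,0],0]
    - [[0,0.001,0],0]

```text
t: 11.1
tcp_pos: [0.6144, -0.014, 0.0969]
ee_rot: [[1.0, -0.0, 0.0], [-0.0, -1.0, -0.001], [0.0, 0.001, -1.0]]
contact_force: [-2.3, -10.3, 5.8]
finger_gap: 0.0119
grasp_force: 30.0
```

```bash
python3 -c "
from h import *
im=meas(); print(read_state()['t'])
cv2.imwrite('pics/s3.png',cv2.resize(im[220:340,210:340],(650,600),interpolation=2))"
```

```text
top 38 [0.1386, 0.1404, 0.1413]
jawtop 148 [0.1118, 0.1201, 0.1298]
scene 110 [0.132, 0.1412, 0.1441]
jawtop 194 [0.1135, 0.1226, 0.1313]
11.2
```

View pics/s3.png

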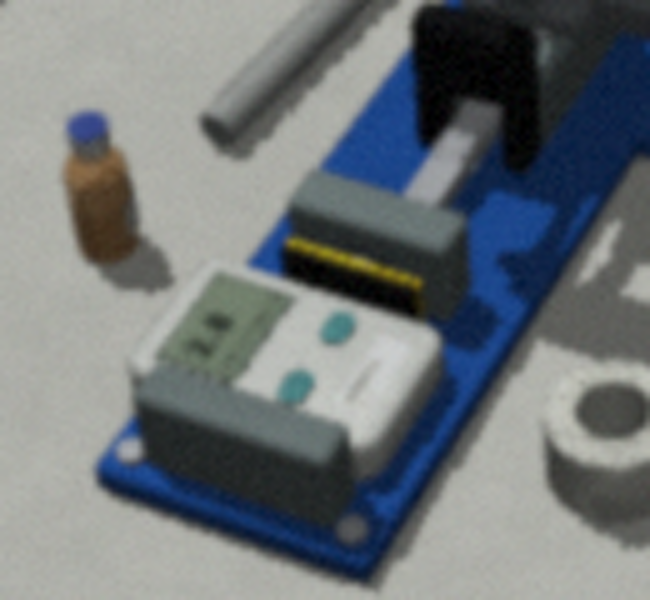

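>>> drive_tool:
  steps:
    - [[0,0.001,0],0]
    - [[0,0.001,0],0]
    - [[0,0.001,0],0]
    - [[0,0.001,0],0]

```text
t: 11.53
tcp_pos: [0.6144, -0.0132, 0.0969]
ee_rot: [[1.0, -0.001, 0.0], [-0.001, -1.0, -0.002], [0.0, 0.002, -1.0]]
contact_force: [-1.6, -11.5, 6.3]
finger_gap: 0.0118
grasp_force: 30.0
```

>>> drive_tool:
  steps:
    - [[0,0.001,0],0]
    - [[0,0.001,0],0]
    - [[0,0.001,0],0]
    - [[0,0.001,0],0]

```text
t: 11.87
tcp_pos: [0.6144, -0.0123, 0.0969]
ee_rot: [[1.0, -0.001, 0.0], [-0.001, -1.0, -0.002], [0.0, 0.002, -1.0]]
contact_force: [-3.7, -12.9, 6.2]
finger_gap: 0.0118
grasp_force: 30.0
```

```bash
python3 -c "
from h import *
meas(); im=meas(); print(read_state()['t'],read_state()['contact_force'])
"
```

```text
top 41 [0.1385, 0.14, 0.1411]
jawtop 151 [0.1138, 0.1222, 0.1318]
scene 111 [0.1329, 0.1411, 0.1445]
jawtop 187 [0.1153, 0.1239, 0.1321]
top 44 [0.1385, 0.1396, 0.141]
jawtop 129 [0.1139, 0.122, 0.1317]
scene 109 [0.133, 0.1415, 0.1446]
jawtop 197 [0.1148, 0.1241, 0.1325]
12.0667 [ -2.97090402 -12.97278425   6.17162234]
```

>>> drive_tool:
  steps:
    - [[0,0.001,0],0]
    - [[0,0.001,0],0]
    - [[0,0.002,0],0]
    - [[0,0.002,0],0]
    - [[0,0.002,0],0]
    - [[0,0.002,0],0]

```text
t: 12.57
tcp_pos: [0.6144, -0.0106, 0.0969]
ee_rot: [[1.0, -0.001, 0.0], [-0.001, -1.0, -0.002], [0.0, 0.002, -1.0]]
contact_force: [-2.9, -14.4, 5.9]
finger_gap: 0.0116
grasp_force: 30.0
```

```bash
python3 -c "
from h import *
meas(); im=meas(); print(read_state()['t'],read_state()['contact_force'],read_state()['tcp_pos'])
cv2.imwrite('pics/s4.png',cv2.resize(im[180:340,210:370],(600,600),interpolation=2))"
```

```text
top 43 [0.1386, 0.1398, 0.1413]
jawtop 131 [0.1157, 0.124, 0.1325]
scene 106 [0.1352, 0.1414, 0.1445]
jawtop 196 [0.1164, 0.1262, 0.1342]
top 44 [0.1385, 0.1396, 0.1411]
jawtop 140 [0.1156, 0.124, 0.1321]
scene 112 [0.1346, 0.1412, 0.1444]
jawtop 190 [0.1165, 0.1252, 0.1337]
12.7667 [ -2.31418039 -14.61276276   6.94835212] [ 0.61436184 -0.01060669  0.09693785]
```

View pics/s4.png

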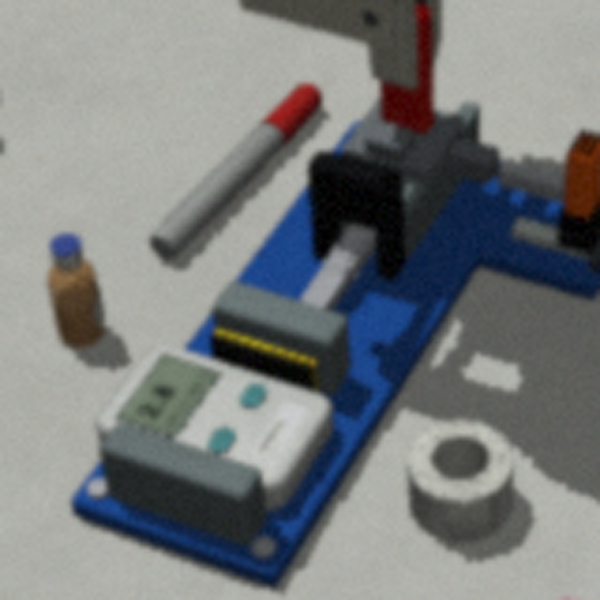

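The logger is flat against the fixed jaw and the pad is about 5.5 mm in; the bystanders haven't moved. I'll add a small increment, then hand in.

>>> drive_tool:
  steps:
    - [[0,0.0005,0],0]
    - [[0,0.0005,0],0]
    - [[0,0.0005,0],0]
    - [[0,0.0005,0],0]

```text
t: 13.1
tcp_pos: [0.6143, -0.0102, 0.0969]
ee_rot: [[1.0, -0.001, -0.0], [-0.001, -1.0, -0.003], [-0.0, 0.003, -1.0]]
contact_force: [-3.3, -16.0, 5.5]
finger_gap: 0.0116
grasp_force: 30.0
```

```bash
python3 -c "
from h import *
s=read_state(); print(s['contact_force'],s['tcp_pos'],s['grasp_force']); print(workorder.finish_job())"
```

```text
[ -3.29387538 -16.00294181   5.48525517] [ 0.61432788 -0.01022076  0.09693303] 30.00849723815918
the job is handed in; nothing more can be done
None
```

I handed the job in at about 13 s; no verdict came back. The lock is out at its stop, the logger is pressed against the fixed jaw with the pad about 6 mm in (estimated from camera and wrist force), and the gripper is still holding the trigger squeezed.

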